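# Centre-punch the drill spot of a bracket blank on the test bench

### The arm

A 6-joint arm with a two-finger parallel gripper is mounted at the origin on the work surface. World frame = base frame: x ahead of the robot, y to its left, z up, the work surface at z = 0. Lengths are in m, angles in rad, forces in N, time in s.
With the tool pointing down it reaches from about 0.275 to 0.875 m from the base axis. Payload 12.5 kg.
Tool frame: the origin (TCP) lies at the very end of the fingers, on their centre line; the grasp point (between the pads) lies 19 mm behind it; z points along the fingers, y is the line along which they close (so a half turn about z gives the same grasp; the last joint's range is limited). The gripper opens to 85 mm and grips with 20 to 120 N. Pads are 22 mm wide; open, the fingers measure 114 mm over their backs; the gripper's body (76 mm by 85 mm) begins 54 mm behind the grasp point. The pads swing forward as they close: fully open they stand 13 mm farther back than shut.
Start: joints at [-1.251, 0.351, 1.652, -0, 1.139, -0.085], TCP at [0.217, -0.506, 0.208] pointing down, gripper open.
Joint ranges: [-2.75, 2.75], [-0.79, 2.1], [0.01, 2.65], [-1.57, 4.71], [0.07, 3.14], [-2.87, 2.87]. Speed limits (rad/s): [2.22, 2.22, 2.79, 3.14, 3.14, 3.14].

### API

Orientations are given as a 3x3 rotation matrix whose columns are the frame's x, y, z axes.
In Python, from bench import manip gives the robot as it stands. Calls block until the motion is done:
- manip.move_ptp(position, orientation): joint-space move of the TCP to a pose.
- manip.move_l(position, attitude=None, max_speed=0.15): straight line of the TCP; attitude=None keeps the orientation; max_speed is the mean speed in m/s.
- manip.move_j(angles): joint-space move.
- manip.set_gripper(opening, effort=None): opening from 0.0 (shut) to 1.0 (fully open); effort is the grip in N (None keeps the last); returns when the fingers have stopped.
- manip.dwell(seconds).
- manip.inverse_kinematics(position, orientation): joint angles nearest the present ones, or None.
- manip.grab_frame(name): name is "scene" or "top"; returns (picture, depth): 384x512x3 uint8, red, green, blue; 384x512 float32, m along the optical axis (not along the pixel's ray), 0 where there is no reading.
- manip.get_calibration(name): a dict with "camera_matrix" (3x3 intrinsics, pixels), "R" (3x3) and "t" (3): a world point X has camera coordinates R X + t. Camera axes: x right, y down, z forward; pixel columns grow to the right and rows downward; lengths in m; the calibration is good to about 2 mm. A picture is of the moment at which its call begins. get_calibration takes no time and is no camera call.
A pose or a line that the arm cannot do raises manip.Unreachable and nothing moves.
- manip.sign_off(): hands the job in; it is judged then, once.
Trained networks look in the newest picture that a camera, given by its name, has taken for a name from the list of things; names that differ only in an ending like _2 or _b are one class to them, and where a whole thing is asked for, a point or a joint stands for the part that bears it (a point fixed in the world has none). Each returns a list of dicts, best first, with "confidence" (0 to 1); they miss things now and then, are a little off and sometimes report something else, mostly with a low value. They report only what shows in the picture. A call takes as long as a camera call. They do not tell look-alikes from the thing itself.
- manip.look_for(camera, name): "at" ([x, y, z] in m, in world coordinates, good to about 4 mm: the middle of the surface that is visible of it).
Readings, each from a call of its own:
- manip.current_time(): time.
- manip.current_qpos(): joint angles.
- manip.current_joint_vel(): joint speeds.
- manip.current_joint_torque(): joint torques, N m.
- manip.current_ee_pos(): TCP position.
- manip.current_tcp_rot(): TCP orientation.
- manip.current_force(): force on the tool from outside, world axes, zero at the start.
- manip.current_ft_torque(): the same for the moment, N m.
- manip.current_grip_width(): opening from 0.0 (shut) to 1.0 (fully open).
- manip.current_grip_force(): force on a finger pad.
Only numpy, scipy, OpenCV 4.12 (cv2) and the standard library are available. Lean on these libraries where they do the work, as an engineer would, in place of code of your own. Each camera call takes 0.05 s, during which the arm holds its last target. There are 200 camera calls.

### The job

Take the spring-loaded centre punch (the steel barrel on a three-legged round foot) and stand it on the crossed drill spot of the L-shaped bracket blank. Push its barrel straight down until the hidden spring snaps, firing it nowhere else, then let go and leave the punch standing upright on the spot.

Things in the scene. Friction and masses are not known exactly. Their poses are not given: they have to be found in the camera images.
- punch: the self-standing spring-loaded centre punch, 126 mm tall, about 0.3 kg, loose on the bench: round aluminium ring foot 56 mm across, 7 mm thick, three slanting legs, a 28 mm collar 30 to 44 mm up, a bare stem, then the barrel. Origin: the punch point, on the centre line, level with the foot's underside; z runs up along the barrel. Round: its yaw does not matter
- punch_grip (a point): grip point on the barrel's centre line, 94 mm above the foot's underside when unpressed; it goes down with the barrel. The knurled steel barrel is 22 mm across from 58 to 116 mm up, with a 26 mm wide dark cap up to 126 mm. Carry the punch by the barrel; press it by the held barrel (grip firmly, 30 N or more) or on top of the cap
- punch_barrel (a joint): how far the barrel is pressed down over the stem, in m: 0 at rest, 0.012 at the end stop. The spring resists with 2 N at first, climbs to about 10 N near 0.005, then snaps: the force falls to about 6 N at 0.009 and 3 N at the stop. The punch has fired once it is past 0.009. It springs back to 0 when let go
- drill_spot (a point): centre of the drill spot, a black pen cross 44 mm wide with a 26 mm ring, on the upper face (16 mm above the bench) of the L-shaped aluminium blank: wide leg 150 x 90 mm with the cross, narrow leg 65 mm wide with three dark holes, fixed on a wooden board. Flat for 40 mm round the spot; z up. The cross on the rectangular panel with a dark window is not the one
Not all that is in view belongs to the job. What is shaped like the punch but blue or turquoise is not meant.

How it is judged:
By the outcome, as a careful person would: the job done as asked, in the order asked, and still so for the second after the job is handed in, with the robot touching nothing.
It also fails if it takes over 40 s, if anything falls off the work surface, if the arm or the gripper's body presses on something with over 40 N, if the wrist force passes 120 N, or if a joint passes its speed limit or range.

## Working session

There is one attempt and no reset: what is moved stays moved. The work goes in short steps, each a Python script; the robot and the scene stay as the last script left them, time stands still between calls to the robot, and variables do not carry over. Pictures are saved under pics/ and viewed, at most 10 in all, crops included, and the job is handed in when it is done.

```bash
mkdir -p pics; python3 - <<'E'
from bench import manip
import cv2,numpy as np
for n in ("scene","top"):
    p,d=manip.grab_frame(n); cv2.imwrite(f"pics/{n}0.png",p[:,:,::-1]); np.save(f"pics/{n}d.npy",d)
    for k in("punch","punch_grip","drill_spot"):
        print(n,k,[(np.round(r["at"],3),round(r["confidence"],2)) for r in manip.look_for(n,k)])
    c=manip.get_calibration(n);print(c["t"],c["R"])
print(manip.current_time())
E
```

```text
scene punch [(array([ 0.56 , -0.285,  0.044]), 0.95), (array([ 0.638, -0.437,  0.044]), 0.9), (array([ 0.658, -0.335,  0.042]), 0.84), (array([ 0.43 , -0.288,  0.069]), 0.58)]
scene punch_grip [(array([ 0.655, -0.337,  0.1  ]), 0.86), (array([ 0.636, -0.435,  0.1  ]), 0.83), (array([ 0.56 , -0.287,  0.1  ]), 0.52)]
scene drill_spot [(array([ 0.553, -0.03 ,  0.014]), 0.83), (array([ 0.561, -0.286,  0.098]), 0.44)]
[ 0.11097162 -0.2194653   1.48541075] [[ 0.03157165  0.99948406  0.00590315]
 [ 0.57041177 -0.01316766 -0.82125332]
 [-0.82075187  0.02929555 -0.5705332 ]]
top punch [(array([ 0.419, -0.284,  0.035]), 0.69), (array([ 0.644, -0.335,  0.039]), 0.64), (array([ 0.622, -0.437,  0.039]), 0.64), (array([ 0.55 , -0.279,  0.033]), 0.54)]
top punch_grip [(array([ 0.625, -0.437,  0.122]), 0.55)]
top drill_spot [(array([ 0.526, -0.032,  0.015]), 0.91), (array([ 0.549, -0.284,  0.122]), 0.7)]
[-0.08977861  0.52302511  1.24068424] [[-0.01110276 -0.99991488 -0.00685287]
 [-0.99686278  0.01160545 -0.07829378]
 [ 0.07836665  0.00596209 -0.99690678]]
0.4
```

View pics/scene0.png

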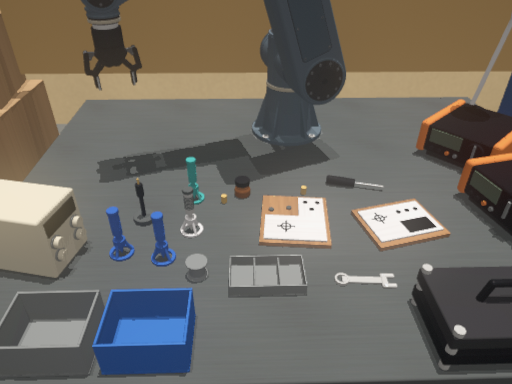

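View pics/top0.png

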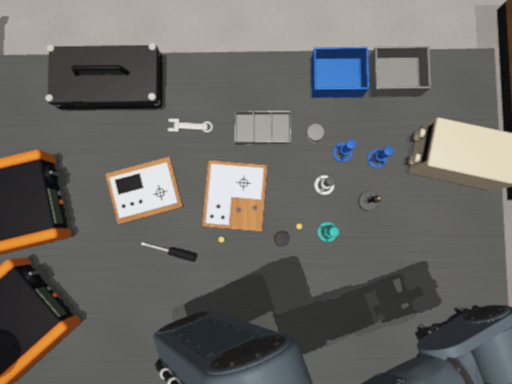

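The images show these candidates:
- **Blue:** scene (120,235) and (162,240).
- **Turquoise:** scene (195,182).
- **Dark tool on a black foot:** scene (143,205).
- **Steel barrel on an aluminium ring foot:** scene (190,212), top (324,184).

The steel one fits the description. The correct cross is on the L-shaped blank with the three-hole leg, at scene (286,226) and top (244,183). The cross at scene (379,218) is on the panel with a dark window. I'll confirm both choices in one enlarged crop.

```bash
cat > h.py <<'E'
from bench import manip
import cv2,numpy as np
def ray(n,u,v,z):
    c=manip.get_calibration(n);K,R,t=c["camera_matrix"],np.array(c["R"]),np.array(c["t"])
    o=-R.T@t; d=R.T@np.linalg.solve(K,[u,v,1.]); return o+d*(z-o[2])/d[2]
def proj(n,X):
    c=manip.get_calibration(n); q=np.array(c["camera_matrix"])@(np.array(c["R"])@X+np.array(c["t"])); return q[:2]/q[2]
E
python3 - <<'E'
from h import *
a=cv2.imread("pics/scene0.png")[150:275,165:315]; b=cv2.imread("pics/top0.png")[150:240,195:345]
cv2.imwrite("pics/crop.png",cv2.resize(np.vstack([cv2.resize(a,(0,0),fx=1,fy=1),b]),None,fx=2.7,fy=2.7,interpolation=cv2.INTER_CUBIC))
print(ray("scene",286,226,.016),ray("top",244,183,.016))
print("foot",ray("scene",191.5,228,.007),ray("top",324,184.5,.007))
for n in("scene","top"):
    # points cloud from depth near punch, above 0.05
    d=np.load(f"pics/{n}d.npy");c=manip.get_calibration(n);K,R,t=[np.array(c[k]) for k in("camera_matrix","R","t")]
    v,u=np.mgrid[:384,:512]; P=np.stack([(u-K[0,2])/K[0,0]*d,(v-K[1,2])/K[1,1]*d,d],-1); P=(P-t)@R
    m=(d>0)&(np.hypot(P[...,0]-.55,P[...,1]+.285)<.04)
    for lo,hi in((.003,.012),(.06,.11),(.117,.14)):
        q=P[m&(P[...,2]>lo)&(P[...,2]<hi)]; print(n,lo,len(q),q.min(0) if len(q) else 0,q.max(0) if len(q) else 0)
E
```

```text
[ 0.56092599 -0.05191019  0.016     ] [ 0.55855119 -0.05533504  0.016     ]
foot [ 0.55210184 -0.28482607  0.007     ] [ 0.5524587  -0.28501607  0.007     ]
scene 0.003 145 [ 0.53544021 -0.31251029  0.00307305] [ 0.58409664 -0.25219708  0.01199101]
scene 0.06 164 [ 0.55200039 -0.29676363  0.06000583] [ 0.56796439 -0.27413343  0.10887688]
scene 0.117 80 [ 0.54522614 -0.29664515  0.11710002] [ 0.56826133 -0.27345635  0.12860334]
top 0.003 136 [ 0.51088519 -0.31983232  0.00301322] [ 0.58342676 -0.24516062  0.01196714]
top 0.06 21 [ 0.5407139  -0.28698584  0.06892156] [ 0.5590071  -0.2739886   0.10743788]
top 0.117 75 [ 0.5411592  -0.29735108  0.11894904] [ 0.56304549 -0.27356374  0.12959994]
```

View pics/crop.png

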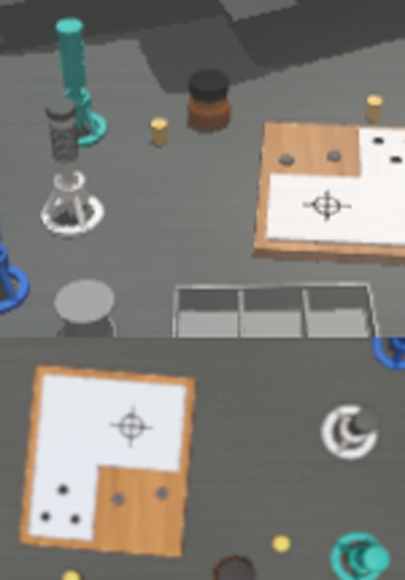

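The crop confirms both. The steel punch on the ring foot is at crop (65,170), and the L blank's cross is at crop (327,205). Next I refine the spot position and grasp the punch.

```bash
cat >> h.py <<'E'
Rd=np.array([[1.,0,0],[0,-1,0],[0,0,-1]])
E
python3 - <<'E'
from h import *
for n,(u,v) in (("scene",(286,226)),("top",(244,183))):
    g=255-cv2.imread(f"pics/{n}0.png",0).astype(float); w=g[v-10:v+11,u-10:u+11]; w=np.clip(w-np.median(w)-25,0,None)
    yy,xx=np.mgrid[-10:11,-10:11]; print(n,ray(n,u+(w*xx).sum()/w.sum(),v+(w*yy).sum()/w.sum(),.016))
for R in (Rd,Rd@np.diag([-1,-1,1])):
    for p in ([.554,-.285,.2],[.56,-.054,.1]): print(manip.inverse_kinematics(p,R))
print(manip.current_tcp_rot().round(2) , manip.current_force())
# the look from closer: grasp
R=min((Rd,Rd@np.diag([-1,-1,1])),key=lambda R:abs(manip.inverse_kinematics([.554,-.285,.2],R)[5]))
manip.set_gripper(.65)
manip.move_ptp([.554,-.285,.2],R)
manip.move_l([.554,-.285,.072],max_speed=.12)
f0=manip.current_force();print("f",f0)
manip.set_gripper(0,50)
print(manip.current_grip_width(),manip.current_grip_force(),manip.current_force(),manip.current_ee_pos(),manip.current_time())
p,d=manip.grab_frame("scene");cv2.imwrite("pics/s1.png",cv2.resize(p[90:290,110:360,::-1],None,fx=3,fy=3))
E
```

```text
scene [ 0.56057843 -0.0536582   0.016     ]
top [ 0.56047161 -0.05337197  0.016     ]
[-5.49840269e-01  4.90916322e-01  1.45953478e+00 -4.44089210e-16
  1.19114155e+00  1.02095606e+00]
[-1.78878078e-01  5.05760812e-01  1.71269717e+00 -4.44089210e-16
  9.23134673e-01  1.39191825e+00]
[-5.49840269e-01  4.90916322e-01  1.45953478e+00 -4.44089210e-16
  1.19114155e+00 -2.12063660e+00]
[-1.78878078e-01  5.05760812e-01  1.71269717e+00 -4.44089210e-16
  9.23134673e-01 -1.74967440e+00]
[[ 0.92  0.39 -0.  ]
 [ 0.39 -0.92  0.  ]
 [ 0.   -0.   -1.  ]] [ 0.0953006   0.16866095 -0.42866863]
f [-0.34095717  0.73010681 -0.50208173]
0.2805497581032774 48.77764821052551 [-0.1757028   0.03710473  3.52178826] [ 0.5542598  -0.28521561  0.07244767] 3.9083
```

View pics/s1.png

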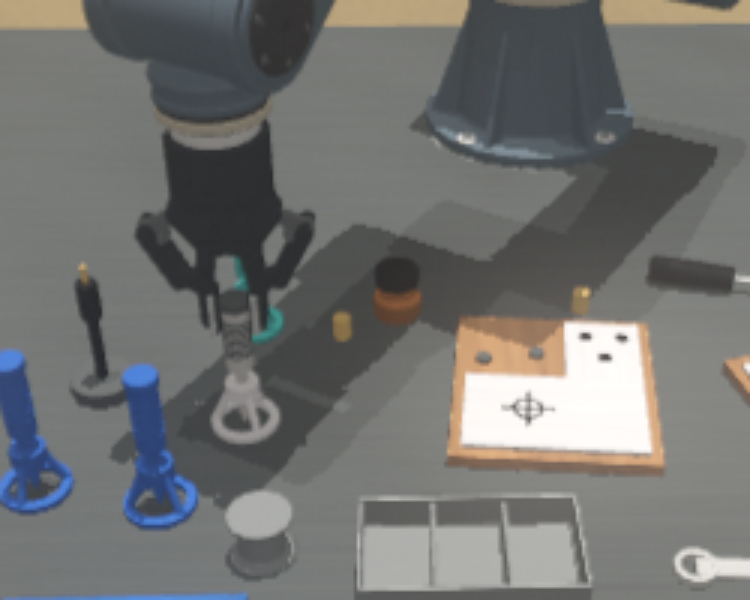

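The punch is gripped by the barrel, with its foot at picture (245,417). Now lift it, carry it to just above the spot and check there.

```bash
python3 - <<'E'
from h import *
S=np.array([.5605,-.0535])
manip.move_l([.5543,-.2852,.17],max_speed=.12)
print(manip.current_force())
manip.move_l([*S,.17],max_speed=.13)
manip.move_l([*S,.105],max_speed=.1)
print(manip.current_ee_pos(),manip.current_force(),manip.current_grip_width(),manip.current_time())
ims=[]
for n in("scene","top"):
    p,d=manip.grab_frame(n);cv2.imwrite(f"pics/{n}2.png",p[:,:,::-1]);np.save(f"pics/{n}2d.npy",d)
    u,v=proj(n,[*S,.04]);u,v=int(u),int(v);print(n,"crop origin",u-35,v-45)
    ims.append(cv2.resize(p[v-45:v+30,u-35:u+35,::-1],None,fx=5.7,fy=5.7,interpolation=cv2.INTER_CUBIC))
cv2.imwrite("pics/c2.png",np.hstack(ims))
E
```

```text
[-0.05376179  1.07976086 -4.33076551]
[ 0.56090894 -0.05359626  0.10552762] [ 0.30461916 -0.50222621 -2.70854496] 0.28023292737776306 7.6583
scene crop origin 250 173
top crop origin 208 136
```

View pics/c2.png

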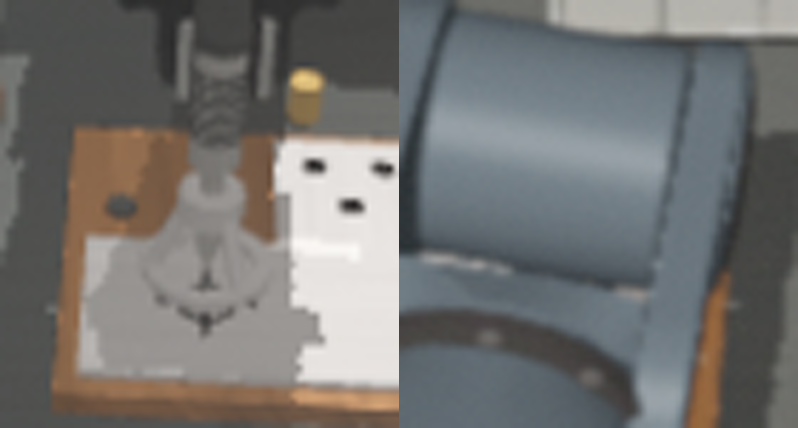

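```bash
python3 - <<'E'
from h import *
S=np.array([.5605,-.0535]); im=cv2.imread("pics/scene2.png"); f=8;u0,v0=250,180
c=cv2.resize(im[v0:v0+68,u0:u0+75],None,fx=f,fy=f,interpolation=cv2.INTER_CUBIC)
c=cv2.convertScaleAbs(c,alpha=1.3); o=c.copy()
a=np.linspace(0,2*np.pi,100)
for z,r,col in((.0335,.028,(0,0,255)),(.0405,.028,(0,255,0)),(.0635,.014,(0,255,0)),(.0775,.014,(255,255,0)),(.016,.013,(255,0,255))):
    q=np.array([(proj("scene",[S[0]+r*np.cos(t),S[1]+r*np.sin(t),z])-[u0,v0]+.5)*f for t in a])
    cv2.polylines(o,[q.astype(np.int32)],True,col,1)
cv2.imwrite("pics/o.png",cv2.resize(np.hstack([c,o]),(800,363),interpolation=cv2.INTER_AREA)); 
d=np.load("pics/scene2d.npy");K,R,t=[np.array(manip.get_calibration("scene")[k]) for k in("camera_matrix","R","t")]
v,u=np.mgrid[:384,:512]; P=(np.stack([(u-K[0,2])/K[0,0]*d,(v-K[1,2])/K[1,1]*d,d],-1)-t)@R
m=(d>0)&(np.hypot(P[...,0]-S[0],P[...,1]-S[1])<.045)
for lo,hi in((.03,.043),(.063,.078),(.092,.11)):
    q=P[m&(P[...,2]>lo)&(P[...,2]<hi)];print(lo,len(q),np.percentile(q,[1,50,99],axis=0).round(4).tolist())
E
```

```text
0.03 135 [[0.5397, -0.0802, 0.0343], [0.5772, -0.053, 0.0397], [0.5899, -0.0272, 0.0427]]
0.063 82 [[0.5513, -0.0689, 0.0639], [0.5698, -0.0537, 0.0731], [0.5773, -0.0409, 0.0779]]
0.092 56 [[0.5638, -0.0638, 0.0929], [0.5697, -0.0547, 0.1011], [0.5733, -0.0439, 0.1099]]
```

View pics/o.png

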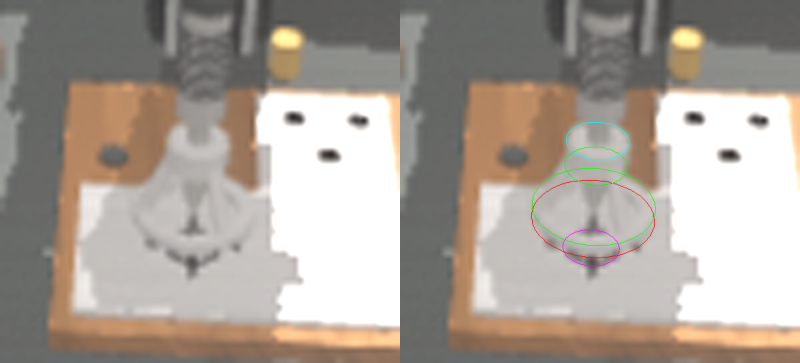

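Foot and collar outlines agree with the target to about 1 pixel (≈2 mm), with the foot ring at picture (193,217). Now lower to contact.

```bash
python3 - <<'E'
from h import *
S=[.5605,-.0535]
manip.move_l([*S,.094],max_speed=.06); f0=manip.current_force()[2];print(f0)
z=.094
while z>.084:
    z-=.001; manip.move_l([*S,z],max_speed=.03); f=manip.current_force()
    print(round(z,4),manip.current_ee_pos().round(4),f.round(2))
    if f[2]-f0>2.0: break
p,d=manip.grab_frame("scene");cv2.imwrite("pics/scene3.png",p[:,:,::-1])
u0,v0=250,180;f=8
c=cv2.convertScaleAbs(cv2.resize(p[v0:v0+68,u0:u0+75,::-1],None,fx=f,fy=f,interpolation=cv2.INTER_CUBIC),alpha=1.3);o=c.copy()
for z,r,col in((.016,.028,(0,0,255)),(.023,.028,(0,255,0)),(.046,.014,(0,255,0)),(.060,.014,(255,255,0))):
    q=np.array([(proj("scene",[S[0]+r*np.cos(t),S[1]+r*np.sin(t),z])-[u0,v0]+.5)*f for t in np.linspace(0,6.3,100)])
    cv2.polylines(o,[q.astype(np.int32)],True,col,1)
cv2.imwrite("pics/o3.png",cv2.resize(np.hstack([c,o]),(800,363),interpolation=cv2.INTER_AREA))
print(manip.current_time())
E
```

```text
-3.552187410690067
0.093 [ 0.5605 -0.0535  0.093 ] [-1.33  0.52 -2.77]
0.092 [ 0.5605 -0.0535  0.092 ] [-0.37 -1.38 -3.55]
0.091 [ 0.5605 -0.0535  0.0909] [ 0.47  1.5  -3.96]
0.09 [ 0.5604 -0.0535  0.0899] [ 0.11  0.08 -3.06]
0.089 [ 0.5605 -0.0535  0.089 ] [-0.56  0.13 -3.72]
0.088 [ 0.5609 -0.0536  0.0885] [ 0.07 -0.84  2.69]
9.6417
```

View pics/o3.png

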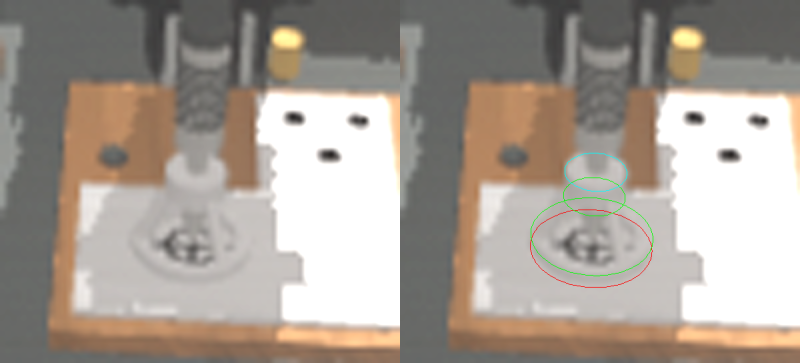

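With the foot down, ring and collar sit 4–5 px above the predicted outlines, so the punch is about 2.5–3 mm short in x. That matches the initial foot estimate of 0.552. I lift slightly, shift, and check again.

```bash
python3 - <<'E'
from h import *
S=[.5605,-.0535]; T=[.5632,-.0535]
manip.move_l([*S,.093],max_speed=.04); manip.move_l([*T,.093],max_speed=.03)
manip.move_l([*T,.088],max_speed=.03); print(manip.current_force().round(2),manip.current_ee_pos())
p,d=manip.grab_frame("scene");cv2.imwrite("pics/scene4.png",p[:,:,::-1])
u0,v0=265,195;f=12
c=cv2.convertScaleAbs(cv2.resize(p[v0:v0+45,u0:u0+42,::-1],None,fx=f,fy=f,interpolation=cv2.INTER_CUBIC),alpha=1.3)
c=np.clip((c.astype(float)-110)*1.8,0,255).astype(np.uint8);o=c.copy()
for z,r,col in((.016,.028,(0,0,255)),(.023,.028,(0,255,0)),(.060,.014,(255,255,0))):
    q=np.array([(proj("scene",[S[0]+r*np.cos(t),S[1]+r*np.sin(t),z])-[u0,v0]+.5)*f for t in np.linspace(0,6.3,100)])
    cv2.polylines(o,[q.astype(np.int32)],True,col,1)
cv2.imwrite("pics/o4.png",cv2.resize(np.hstack([c,o]),(800,429),interpolation=cv2.INTER_AREA))
print(manip.current_time())
E
```

```text
[ 0.49 -0.68  1.73] [ 0.56371977 -0.05364244  0.08840191]
10.5333
```

View pics/o4.png

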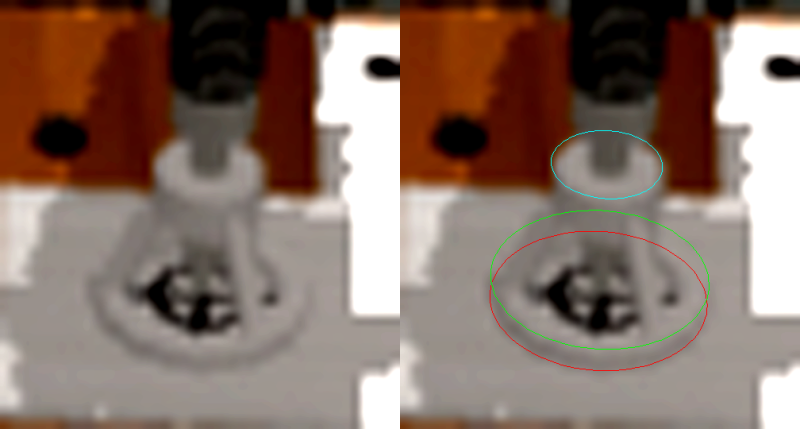

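The outlines now coincide with the foot ring and collar. Now press, watching the force.

```bash
python3 - <<'E'
from h import *
T=[.5632,-.0535]
manip.set_gripper(0,70)
z=.088;pk=0
while z>.0755:
    z-=.001; manip.move_l([*T,z],max_speed=.03); manip.dwell(.05)
    f=manip.current_force()[2]; e=manip.current_ee_pos()[2]; print(round(z,4),round(e,4),round(f,2))
    if f>25: break
print(manip.current_grip_width(),manip.current_time())
E
```

```text
0.087 0.0875 6.72
0.086 0.0867 8.24
0.085 0.0858 8.6
0.084 0.0848 9.24
0.083 0.0838 9.35
0.082 0.0827 7.94
0.081 0.0816 7.06
0.08 0.0804 7.01
0.079 0.0793 5.1
0.078 0.078 3.44
0.077 0.0768 2.09
0.076 0.0766 8.21
0.075 0.0765 14.66
0.27014449435295174 14.65
```

The force peaked, fell, and then met the end stop, so the punch has fired. Let the barrel back up, release, retreat and check.

```bash
python3 - <<'E'
from h import *
T=[.5632,-.0535]
manip.move_l([*T,.0885],max_speed=.04); manip.dwell(.1); print(manip.current_force().round(2))
manip.set_gripper(.65); manip.dwell(.1)
manip.move_l([*T,.2],max_speed=.1)
manip.move_ptp([.40,-.25,.3],manip.current_tcp_rot())
manip.dwell(.3);S=[.5605,-.0535];ims=[]
for n in("scene","top"):
    p,d=manip.grab_frame(n)
    u,v=[int(x) for x in proj(n,[*S,.05])];u0,v0=u-33,v-45
    o=cv2.resize(p[v0:v0+80,u0:u0+66,::-1],None,fx=6,fy=6,interpolation=cv2.INTER_CUBIC)
    for z,r,col in((.016,.028,(0,0,255)),(.142,.013,(255,0,255)),(.060,.014,(255,255,0))):
        q=np.array([(proj(n,[S[0]+r*np.cos(t),S[1]+r*np.sin(t),z])-[u0,v0]+.5)*6 for t in np.linspace(0,6.3,100)])
        cv2.polylines(o,[q.astype(np.int32)],True,col,1)
    ims.append(o)
cv2.imwrite("pics/f.png",np.hstack(ims));print(manip.current_time())
E
```

```text
[-0.44 -0.34  3.4 ]
18.4833
```

View pics/f.png

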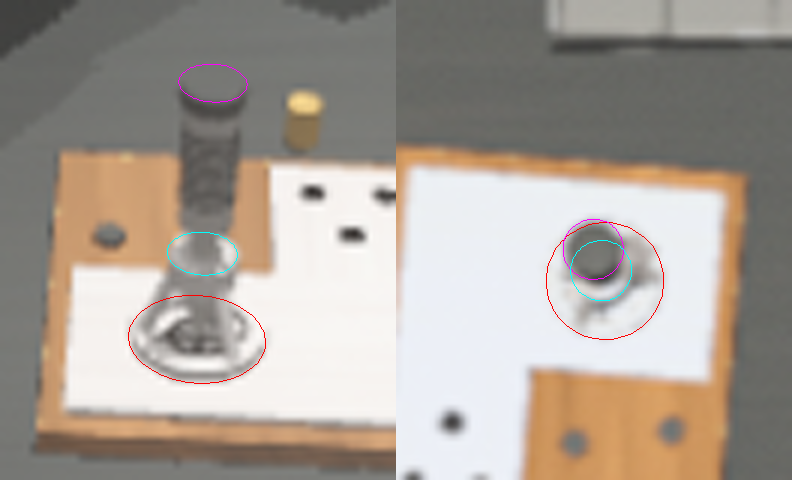

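The punch stands free and upright. Its foot (scene 197,338; top 605,280) and cap match the outlines predicted for the spot in both views.

```bash
python3 -c "
from bench import manip
print(manip.sign_off())"
```

```text
the job is handed in; nothing more can be done
None
```

The steel punch was set on the L bracket's drill spot, fired once there, and released standing upright, with the job handed in at about 18.5 s of the 40 s allowed.

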